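Free the loading corner of a chocolate sampler tray

TASK

The next chocolate tile is to be set down in the corner of the sampler tray that has the thumb notch in its rim, so free that corner by sliding. First slide the flower tile into the tray's empty place, then slide the plain tile out of the notched corner into the place the flower tile has left; both must end fully home in their places. Slide the tiles along the tray floor without lifting them out, and leave the star tile where it is.

Things in the scene. Friction and masses are not known exactly. Their poses are not given: they have to be found in the camera images.
- flower_knob (a point): Flower tile: dark chocolate, six round milk-chocolate petals, 3 mm proud, round its knob. Starts in one of the two places beside the empty one. Tile 74 x 74 x 14 mm, 0.12 kg, loose on the tray floor, its top 19 mm above the bench; central knob 26 mm across, 36 mm tall, its top at 55 mm. Point: on the knob's axis, 24 mm above the tile's top; x, y along the tile's sides, z up.
- plain_knob (a point): Plain tile: dark chocolate, nothing round its knob. Starts in the notched corner, diagonally opposite the empty place. Tile 74 x 74 x 14 mm, 0.12 kg, loose on the tray floor, its top 19 mm above the bench; central knob 26 mm across, 36 mm tall, its top at 55 mm. Point: on the knob's axis, 24 mm above the tile's top; x, y along the tile's sides, z up.
- star_knob (a point): Star tile: dark chocolate, five narrow milk-chocolate rays, 3 mm proud, round its knob. Starts in the other place beside the empty one, stays there. Tile 74 x 74 x 14 mm, 0.12 kg, loose on the tray floor, its top 19 mm above the bench; central knob 26 mm across, 36 mm tall, its top at 55 mm. Point: on the knob's axis, 24 mm above the tile's top; x, y along the tile's sides, z up.
- tray: Square tray fixed to the bench, plywood floor, aluminium rim: 174 x 174 mm outside, 158 x 158 mm inside, floor 5 mm thick, rim 8 mm wide, its top 17 mm above the bench. 2 x 2 places of 79 mm, no walls between. Origin: centre of its underside on the bench; z up, x, y along its sides; may stand turned by any angle.
- tray_gap (a point): Centre, at floor level (5 mm above the bench), of the place that is empty at the start (tray x +39.5 mm, y +39.5 mm).
- tray_side1 (a point): Centre, at floor level (5 mm above the bench), of a place beside the empty one (tray x -39.5 mm, y +39.5 mm); the flower or the star tile starts here.
- tray_side2 (a point): Centre, at floor level (5 mm above the bench), of the other place beside the empty one (tray x +39.5 mm, y -39.5 mm); the flower or the star tile starts here.
- tray_notch (a point): Centre, at floor level (5 mm above the bench), of the notched corner place (tray x -39.5 mm, y -39.5 mm), where the plain tile starts; the rim on its tray -x side has a 40 mm wide notch.
Things that resemble listed ones, but are neither listed nor needed, are in the scene too. Leave any pink or turquoise look-alike of the part that bears plain_knob alone.

How it is judged:
By the outcome, as a careful person would: the job done as asked, in the order asked, and still so for the second after the job is handed in, with the robot touching nothing.
It also fails if it takes over 45 s, if anything falls off the work surface, if the arm or the gripper's body presses on something with over 40 N, if the wrist force passes 120 N, or if a joint passes its speed limit or range.

ROBOT

A 6-joint arm with a two-finger parallel gripper is mounted at the origin on the work surface. World frame = base frame: x ahead of the robot, y to its left, z up, the work surface at z = 0. Lengths are in mm, angles in rad, forces in N, time in s.
With the tool pointing down it reaches from about 275 to 1000 mm from the base axis. Payload 8.4 kg.
Tool frame: the origin (TCP) lies at the centre of the arm's flange, where the gripper is bolted on; the fingertips stand r.tip_extent ahead of it and the grasp point (between the pads) lies 155 mm ahead of it (r.tip_extent is the distance from the TCP to the fingertips, in mm); z points along the fingers, y is the direction in which the jaws open and shut (so a half turn about z gives the same grasp; the last joint's range is limited). The gripper opens to 85 mm and grips with 20 to 120 N. Pads are 22 mm wide; open, the fingers measure 114 mm over their backs; the gripper's body (76 mm by 85 mm) begins 54 mm behind the grasp point. The pads swing forward as they close: fully open they stand 13 mm farther back than shut.
Start: joints at [1.257, 0.353, 1.633, -0, 1.155, -0.002], TCP at [191.732, 594.868, 404.681] pointing down, gripper open.
Joint ranges: [-2.63, 2.63], [-0.92, 2.1], [0.06, 2.66], [-1.3, 4.44], [0, 2.69], [-3.02, 3.02]. Speed limits (rad/s): [2.22, 2.22, 2.79, 3.14, 3.14, 3.14].

INTERFACE

Orientations are given as [roll, pitch, yaw] about the fixed x, y, z axes, in that order (R = Rz(yaw) Ry(pitch) Rx(roll)).
In Python, from rig import sense, grab_frame, job, r gives the robot as it stands. The module is installed in compiled form; this text tells all that it offers.
- The arm moves only by the shell command python3 -m creep 'ROWS' [FORCE]. ROWS is JSON, a list of rows, each a list of 7 numbers: the turn, a rotation vector about the tool's x, y, z in rad, then the shift along the tool's x, y, z in mm, then the closure, from 0 (fully open) to 1 (shut). In form: [[wx, wy, wz, dx, dy, dz, fingers], ...]. A call has 1 to 10 rows; each row shifts and turns the pose as measured when the row begins, along the tool's axes as they then stand; what a row does not reach is not made up. A row lasts 1/12 s, in which the tool goes at most 41.7 mm and 7.16 degrees, less where a joint would pass 70% of its speed; a pose out of reach is approached as far as the arm can. A call with a gripper value outside its range is refused whole. The fingers move at their own pace and stop on an object; FORCE is the grip in N (left out, the last holds). Time passes only in rows, so rows that do not move let the fingers close. It gives the time, the measured TCP pose, the force and the opening at its end, in the units of the state.
- sense(): the state, without advancing time (a new reading comes with each control period).
- grab_frame(name): name is "scene" or "top"; returns a dict with "color" (384x512x3 uint8, red, green, blue), "mtx" (3x3 intrinsics, pixels), "distortion" ([k1, k2, p1, p2, k3] as OpenCV has them; the pictures are not rectified), "T" (4x4, takes a point from camera to world coordinates). Camera axes: x right, y down, z forward; pixel columns grow to the right and rows downward; lengths in mm; the calibration is good to about 2 mm. A picture is of the moment at which its call begins. There is no depth.
- job.sign_off(): hands the job in, once; it reports no verdict.
The state is a dict: "clock": time; "qpos": joint angles; "qvel": joint speeds; "joint_efforts": joint torques, N m; "eef_pos": TCP position; "tcp_rot": TCP orientation; "contact_force": force on the tool from outside, world axes, zero at the start; "wrist_torque": the same for the moment, N m; "opening": opening from 0.0 (shut) to 1.0 (fully open).
Only numpy, scipy, OpenCV 4.12 (cv2) and the standard library are available. Lean on these libraries where they do the work, as an engineer would, in place of code of your own. Each camera call takes 0.05 s, during which the arm holds its last target.

## Working session

There is one attempt and no reset: what is moved stays moved. The work goes in short steps, Python scripts to look and compute and a shell command to move; the robot and the scene stay as the last step left them, time stands still between calls to the robot, and variables do not carry over. Pictures are saved under pics/ and viewed, and the job is handed in when it is done.

```bash
mkdir -p pics; python3 - <<'E'
from rig import sense, grab_frame, job, r
import cv2
print(sense(), r.tip_extent)
for n in("scene","top"):
    f=grab_frame(n); cv2.imwrite(f"pics/{n}0.png",f["color"][:,:,::-1]); print(n,f["mtx"],f["distortion"],f["T"])
E
```

```text
{'clock': 0.0, 'qpos': array([ 1.25660960e+00,  3.53681188e-01,  1.63416268e+00, -2.50802286e-05,
        1.15518645e+00, -2.37346285e-03]), 'qvel': array([ 0.00051748,  0.00035942, -0.00134706,  0.00161512,  0.00108126,
        0.00065133]), 'joint_efforts': array([ 2.05238146e-03, -6.05244756e+01, -3.42078638e+01,  1.79109074e-04,
        9.18795413e-03,  6.14185115e-05]), 'eef_pos': array([191.65391686, 594.63610741, 403.92864969]), 'tcp_rot': array([-3.14015493e+00,  1.95182546e-05,  2.82978954e+00]), 'contact_force': array([ 0.79974622,  0.04874822, -0.10628874]), 'wrist_torque': array([0.02883818, 0.00323785, 0.01018199]), 'opening': 0.9984252884304174} 173.4
scene [[449.25774692   0.         254.62683322]
 [  0.         449.25774692 191.45029469]
 [  0.           0.           1.        ]] [-0.00114129  0.          0.          0.          0.        ] [[-4.13669304e-01  5.23329113e-01 -7.44986138e-01  1.00542020e+03]
 [ 9.10420704e-01  2.40876246e-01 -3.36322429e-01  2.59235039e+02]
 [ 3.44214585e-03 -8.17377070e-01 -5.76092768e-01  4.56251337e+02]
 [ 0.00000000e+00  0.00000000e+00  0.00000000e+00  1.00000000e+00]]
top [[361.54665958   0.         250.4006385 ]
 [  0.         361.54665958 191.49397155]
 [  0.           0.           1.        ]] [0.01242253 0.         0.         0.         0.        ] [[ 1.70873126e-02 -9.83679799e-01  1.79114701e-01  4.04776392e+02]
 [-9.99218713e-01 -2.31851729e-02 -3.20064383e-02  6.15555874e+01]
 [ 3.56368922e-02 -1.78427857e-01 -9.83307435e-01  7.00290952e+02]
 [ 0.00000000e+00  0.00000000e+00  0.00000000e+00  1.00000000e+00]]
```

View pics/scene0.png

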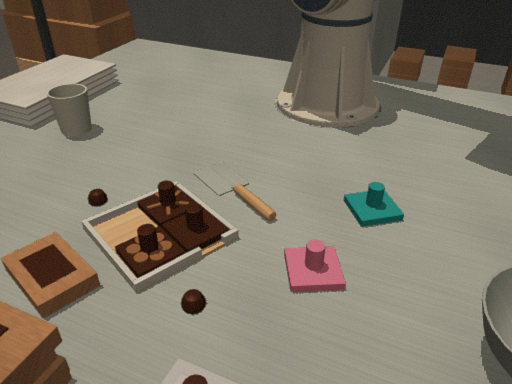

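View pics/top0.png

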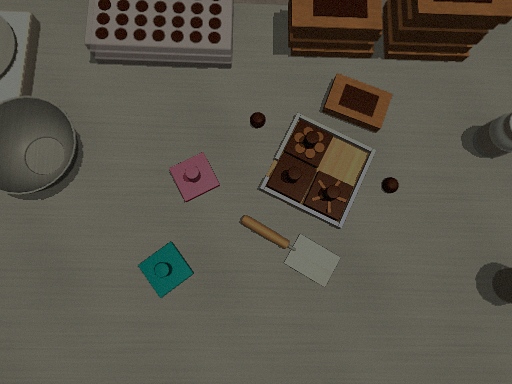

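```bash
python3 - <<'E'
import cv2
a=cv2.imread("pics/top0.png")[100:240,245:400]
b=cv2.imread("pics/scene0.png")[170:290,75:245]
cv2.imwrite("pics/topc.png",cv2.resize(a,None,fx=4,fy=4,interpolation=cv2.INTER_CUBIC))
cv2.imwrite("pics/scenec.png",cv2.resize(b,None,fx=4,fy=4,interpolation=cv2.INTER_CUBIC))
E
```

```text
(no output)
```

View pics/topc.png

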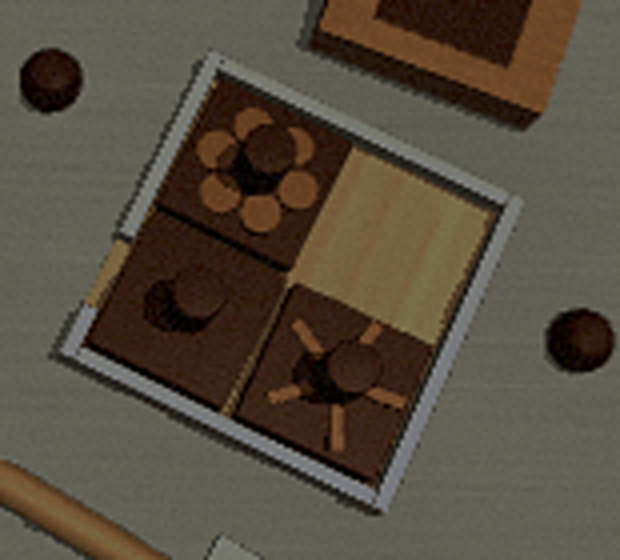

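View pics/scenec.png

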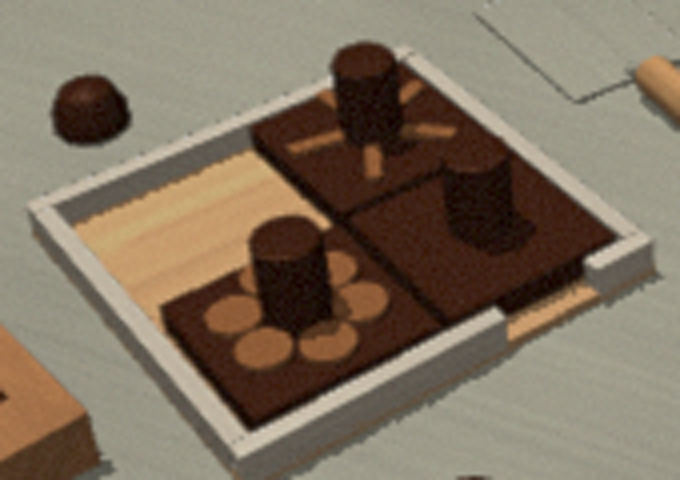

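```bash
cat > h.py <<'E'
import numpy as np, cv2
from scipy.optimize import least_squares
def proj(f,P):
    T=np.linalg.inv(f["T"]); rv=cv2.Rodrigues(T[:3,:3])[0]
    return cv2.projectPoints(np.array(P,float).reshape(-1,3),rv,T[:3,3],f["mtx"],np.array(f["distortion"]))[0].reshape(-1,2)
def back(f,uv,z):
    p=cv2.undistortPoints(np.array(uv,float).reshape(-1,1,2),f["mtx"],np.array(f["distortion"])).reshape(-1,2)
    d=np.c_[p,np.ones(len(p))]@f["T"][:3,:3].T; o=f["T"][:3,3]
    return o+d*((z-o[2])/d[:,2])[:,None]
def w(t,xyz):
    xyz=np.array(xyz,float).reshape(-1,3); c,s=np.cos(t[2]),np.sin(t[2])
    return np.c_[t[0]+c*xyz[:,0]-s*xyz[:,1],t[1]+s*xyz[:,0]+c*xyz[:,1],xyz[:,2]]
def uz(u,o): return (np.array(u,float)+.5)/4-.5+np.array(o)
def toTray(t,p):
    c,s=np.cos(t[2]),np.sin(t[2]); d=np.array(p)[:,:2]-t[:2]
    return np.c_[c*d[:,0]+s*d[:,1],-s*d[:,0]+c*d[:,1]]
E
python3 - <<'E'
from h import *
from rig import *
ft,fs=grab_frame("top"),grab_frame("scene")
ct=uz([(210,55),(521,202),(383,510),(62,350)],(245,100))
cs=uz([(237,460),(32,208),(406,48),(655,238)],(75,170))
C=[(-87,87,17),(87,87,17),(87,-87,17),(-87,-87,17)]
for nm,use in(("top",[(ft,ct)]),("scene",[(fs,cs)]),("both",[(ft,ct),(fs,cs)])):
    s=least_squares(lambda t:np.concatenate([(proj(f,w(t,C))-c).ravel() for f,c in use]),[490,-50,-2])
    print(nm,s.x,np.round(s.fun,1))
t=s.x
for n,u in(("flower",(270,147)),("plain",(200,291)),("star",(356,366))):
    P=back(ft,uz(u,(245,100)),55);print(n,P,toTray(t,P))
for n,u in(("flower",(289,236)),("plain",(478,152)),("star",(368,60))):
    P=back(fs,uz(u,(75,170)),55);print(n,P,toTray(t,P))
for f,n,o in((ft,"top",(245,100,155,140)),(fs,"scene",(75,170,170,120))):
    im=f["color"][o[1]:o[1]+o[3],o[0]:o[0]+o[2],::-1]; im=cv2.resize(im,None,fx=4,fy=4)
    for k in(C,[(-79,79,17),(79,79,17),(79,-79,17),(-79,-79,17)]):
        p=((proj(f,w(t,k))-o[:2]+.5)*4-.5).astype(int); cv2.polylines(im,[p],True,(0,255,0),1)
    for q in[(-39.5,39.5,55),(-39.5,-39.5,55),(39.5,-39.5,55)]:
        p=((proj(f,w(t,q))[0]-o[:2]+.5)*4-.5).astype(int); cv2.circle(im,tuple(map(int,p)),3,(0,0,255),-1)
    cv2.imwrite(f"pics/{n}_fit.png",im)
E
```

```text
top [578.21640196 -92.72209564  -2.01415297] [-0.2 -1.5  1.1 -0.4  0.4  1.1 -1.3  0.6]
scene [580.55038671 -93.38944345  -2.01372019] [ 0.7  0.3 -1.8 -0.9  0.7 -0.9  0.3  0.7]
both [579.52913709 -93.35586074  -2.0142315 ] [ 0.1 -2.1  1.4 -1.1  0.8  0.4 -1.  -0.   1.2 -0.2 -1.3 -1.3  1.1 -1.2
  0.6  0.3]
flower [[630.20895277 -73.57781442  55.        ]] [[-39.60909364  37.29255335]]
plain [[559.99705094 -40.26364106  55.        ]] [[-39.5771652  -40.42195165]]
star [[ 526.59563067 -111.75375056   55.        ]] [[ 39.32935608 -39.92042337]]
flower [[630.37899167 -73.66690706  55.        ]] [[-39.60157208  37.48437136]]
plain [[561.49434256 -38.90306254  55.        ]] [[-41.44855822 -39.65322265]]
star [[ 527.69788952 -109.29400024   55.        ]] [[ 36.6345865 -39.9801149]]
```

The tile to slide second: the dark plain tile at top (291,175) in the notched corner (notch at (271,168)). The pink tile (193,175) and turquoise one (163,269) outside the tray are decoys. The flower (six petals) is at (311,140), in side1, and the star (five rays) at (331,192), in side2, so the flower goes along tray +x and then the plain along tray +y. The crops confirm this, and the tray yaw is −2.014.

```bash
cat >> h.py <<'E'
def rem(x,y,z,yaw):
    from rig import sense
    from scipy.spatial.transform import Rotation as R
    s=sense(); M=R.from_euler('xyz',s['tcp_rot']); G=R.from_euler('xyz',[np.pi,0,yaw])
    print('t',round(s['clock'],2),'pos',s['eef_pos'].round(1),'open',round(s['opening'],3),'F',s['contact_force'].round(1),'q',s['qpos'].round(2))
    print('tool shift',M.inv().apply(np.array([x,y,z])-s['eef_pos']).round(1),'turn',(M.inv()*G).as_rotvec().round(3))
E
python3 -m creep '[[0,0,0,-31,-25,0,0],[0,0,0,-31,-25,0,0],[0,0,0,-31,-25,0,0],[0,0,0,-31,-25,0,0],[0,0,0,-31,-25,0,0],[0,0,0,-31,-25,0,0],[0,0,0,-31,-25,0,0],[0,0,0,-31,-25,0,0],[0,0,0,-31,-25,0,0],[0,0,0,-31,-25,0,0]]' 20
python3 -c "from h import *;rem(630.3,-73.6,300,2.698)"
```

```text
clock: 1.03
eef_pos: [413.9, 253.9, 402.2]
tcp_rot: [3.14, -0.001, 2.841]
contact_force: [0.7, 0.1, 1.1]
opening: 1.001
t 1.03 pos [413.9 253.9 402.2] open 1.001 F [0.7 0.1 1.1] q [ 0.55  0.14  1.93  0.    1.08 -0.73]
tool shift [-303.7 -249.   101.4] turn [ 0.002 -0.001  0.143]
```

View pics/top_fit.png

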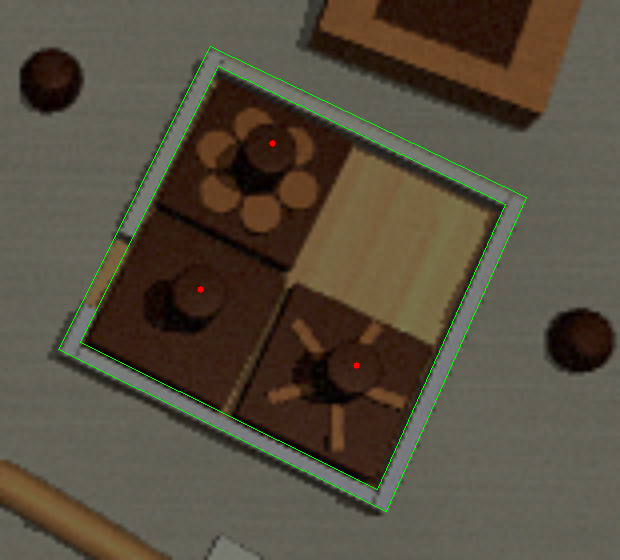

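View pics/scene_fit.png

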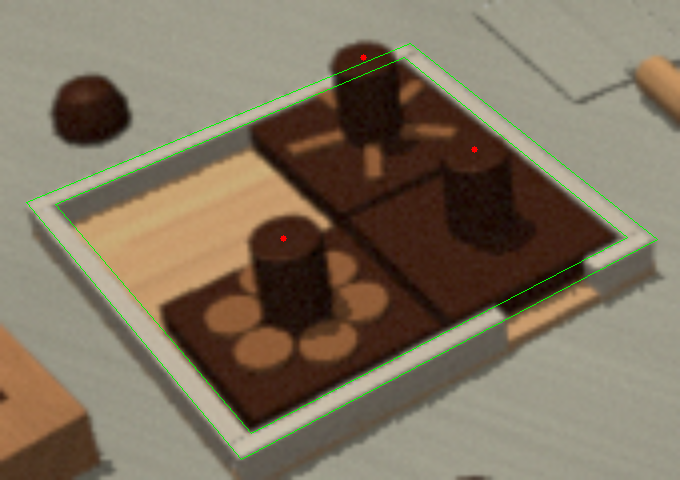

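```bash

python3 -m creep '[[0,0,0.07,-31,-25,0,0],[0,0,0.07,-31,-25,5,0],[0,0,0,-31,-25,10,0],[0,0,0,-31,-25,10,0],[0,0,0,-31,-25,10,0],[0,0,0,-31,-25,10,0],[0,0,0,-31,-25,10,0],[0,0,0,-31,-25,10,0],[0,0,0,-20,-16,10,0],[0,0,0,0,0,0,0]]' 20
python3 -c "from h import *;rem(630.3,-73.6,198,2.698)"
```

```text
clock: 1.87
eef_pos: [574.7, -67.2, 327.1]
tcp_rot: [3.136, 0.006, 2.689]
contact_force: [-0.1, 0.5, 0.3]
opening: 0.998
t 1.87 pos [574.7 -67.2 327.1] open 0.998 F [-0.1  0.5  0.3] q [-0.12  0.37  1.81  0.    0.96 -1.24]
tool shift [-52.1  17.7 129.6] turn [ 0.006  0.006 -0.009]
```

```bash

python3 -m creep '[[0.006,0.006,-0.009,-26,9,20,0],[0,0,0,-26,9,20,0],[0,0,0,0,0,20,0],[0,0,0,0,0,0,0],[0,0,0,0,0,0,0]]'
python3 - <<'E'
from h import *
from rig import *
rem(630.3,-73.6,198,2.698)
a=grab_frame("top")["color"][90:240,235:400,::-1];cv2.imwrite("pics/t1.png",cv2.resize(a,None,fx=4,fy=4))
E
```

```text
clock: 2.28
eef_pos: [631.5, -75.8, 265.2]
tcp_rot: [-3.142, -0.001, 2.694]
contact_force: [-0.8, 0.2, 1.0]
opening: 0.997
t 2.28 pos [631.5 -75.8 265.2] open 0.997 F [-0.8  0.2  1. ] q [-0.12  0.52  1.71  0.    0.91 -1.24]
tool shift [ 1.9  1.5 67.2] turn [-0.    -0.001 -0.004]
```

View pics/t1.png

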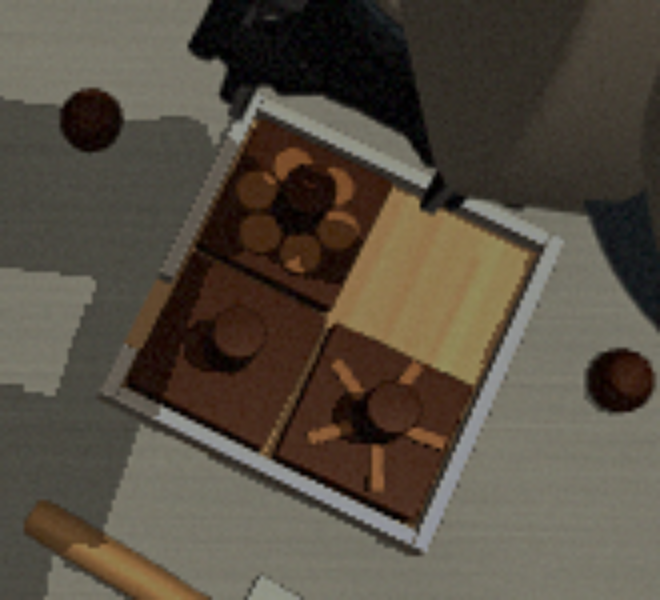

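The jaws (tips near (235,110) and (440,195) in the crop) straddle the flower knob along tray x, and the parallax from height accounts for the upward offset. I'll descend and grip.

```bash

python3 -m creep '[[0,0,-0.004,1.9,1.5,20,0],[0,0,0,0,0,20,0],[0,0,0,0,0,18,0],[0,0,0,0,0,9,0],[0,0,0,0,0,0,0]]'
python3 -c "from h import *;rem(630.3,-73.6,198,2.698)"
python3 -m creep '[[0,0,0,0,0,0,1],[0,0,0,0,0,0,1],[0,0,0,0,0,0,1],[0,0,0,0,0,0,1],[0,0,0,0,0,0,1],[0,0,0,0,0,0,1],[0,0,0,0,0,0,1],[0,0,0,0,0,0,1]]' 30
python3 -c "from h import *;rem(630.3,-73.6,198,2.698)"

```

```text
clock: 2.75
eef_pos: [629.8, -71.4, 204.3]
tcp_rot: [3.139, 0.005, 2.7]
contact_force: [-0.5, 0.4, 1.3]
opening: 0.999
t 2.75 pos [629.8 -71.4 204.3] open 0.999 F [-0.5  0.4  1.3] q [-0.12  0.6   1.75  0.    0.79 -1.25]
tool shift [-1.4 -1.7  6.3] turn [0.002 0.005 0.002]
clock: 3.42
eef_pos: [630.6, -72.2, 211.4]
tcp_rot: [3.139, 0.011, 2.701]
contact_force: [-0.1, -0.8, -0.4]
opening: 0.283
t 3.42 pos [630.6 -72.2 211.4] open 0.283 F [-0.1 -0.8 -0.4] q [-0.12  0.59  1.74 -0.    0.79 -1.24]
tool shift [-0.2 -1.4 13.4] turn [0.003 0.011 0.003]
```

```bash

python3 - <<'E'
from h import *
from rig import *
rem(630.3,-73.6,198,2.698)
a=grab_frame("scene")["color"][150:300,65:255,::-1];cv2.imwrite("pics/s2.png",cv2.resize(a,None,fx=4,fy=4))
rem(630.3,-73.6,198,2.698)
E
```

```text
t 3.42 pos [630.6 -72.2 211.4] open 0.283 F [-0.1 -0.8 -0.4] q [-0.12  0.59  1.74 -0.    0.79 -1.24]
tool shift [-0.2 -1.4 13.4] turn [0.003 0.011 0.003]
t 3.47 pos [630.6 -72.2 211.4] open 0.292 F [ 0.5 -0.9 -0.2] q [-0.12  0.59  1.74 -0.    0.79 -1.24]
tool shift [-0.2 -1.5 13.4] turn [0.003 0.011 0.003]
```

View pics/s2.png

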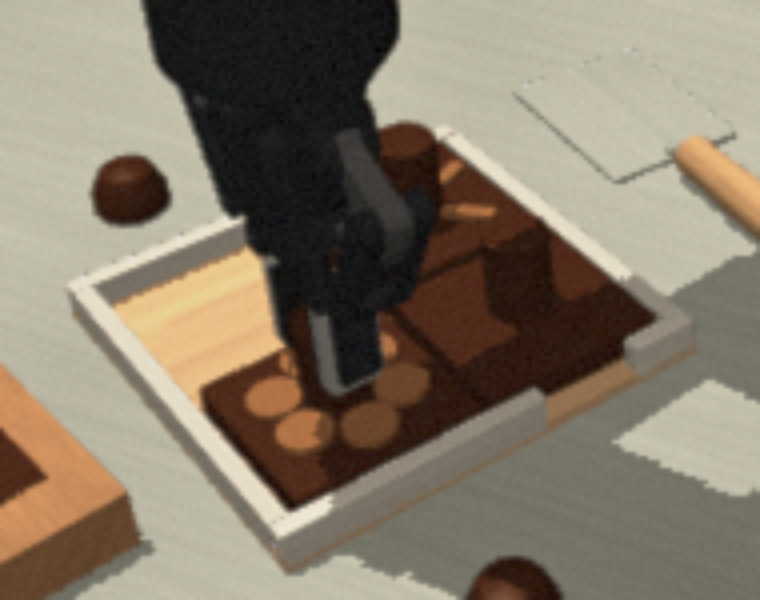

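Flower tile sits flat: its near corner is at (292,505) in the crop, where it was before. The arm drifts up about 1 mm per row, so the grip is high on the knob. I'll reopen a little, lower and re-grip with compensation.

```bash

python3 -m creep '[[0,0,0,0,0,1,0.4],[0,0,0,0,0,1,0.4],[0,0.01,0,0,-1.4,5,0.4],[0,0,0,0,0,6,0.4],[0,0,0,0,0,3,0.4]]'
python3 -c "from h import *;rem(630.3,-73.6,200,2.698)"

```

```text
clock: 3.88
eef_pos: [630.9, -73.1, 195.0]
tcp_rot: [3.138, 0.003, 2.701]
contact_force: [0.4, -0.5, -0.2]
opening: 0.6
t 3.88 pos [630.9 -73.1 195. ] open 0.6 F [ 0.4 -0.5 -0.2] q [-0.12  0.62  1.75  0.    0.77 -1.25]
tool shift [ 0.3 -0.6 -5. ] turn [0.004 0.003 0.003]
```

```bash

python3 -m creep '[[0,0,0,0,0,-4,0.4],[0,0,0,0,0,0,1],[0,0,0,0,0,0,1]]' 30
python3 -m creep '[[0,0,0,0,0,0,1],[0,0,0,0,0,0,1]]' 30
python3 -c "from h import *;rem(630.3,-73.6,200,2.698)"

```

```text
clock: 4.13
eef_pos: [630.3, -73.1, 197.3]
tcp_rot: [3.138, -0.0, 2.701]
contact_force: [0.1, 1.0, 0.1]
opening: 0.325
clock: 4.3
eef_pos: [630.4, -73.1, 197.6]
tcp_rot: [3.138, 0.0, 2.701]
contact_force: [-0.0, 0.4, -0.6]
opening: 0.294
t 4.3 pos [630.4 -73.1 197.6] open 0.294 F [-0.   0.4 -0.6] q [-0.12  0.61  1.74  0.    0.78 -1.25]
tool shift [-0.1 -0.5 -2.4] turn [0.003 0.    0.003]
```

```bash

python3 -m creep '[[0,0,0,0,-6,0,1],[0,0,0,0,-8,0,1],[0,0,0,0,-8,0,1],[0,0,0,0,-8,0,1],[0,0,0,0,-8,0,1]]'
python3 -c "from h import *;rem(596.5,-145,198,2.698)"

```

```text
clock: 4.72
eef_pos: [613.0, -109.5, 197.6]
tcp_rot: [3.138, 0.001, 2.703]
contact_force: [-0.3, -0.3, -1.6]
opening: 0.29
t 4.72 pos [ 613.  -109.5  197.6] open 0.29 F [-0.3 -0.3 -1.6] q [-0.18  0.6   1.77  0.    0.77 -1.32]
tool shift [ -0.2 -39.2  -0.6] turn [0.003 0.001 0.005]
```

```bash

python3 -m creep '[[0,0,0,-1,-8,0,1],[0,0,0,0,-8,0,1],[0,0,0,0,-8,0,1],[0,0,0,0,-8,0,1],[0,0,0,0,-6,0,1],[0,0,0,0,0,0,1]]'
python3 - <<'E'
from h import *
from rig import *
rem(597.4,-144.9,198,2.698)
for n,(x0,x1,y0,y1) in dict(top=(235,400,90,240),scene=(65,255,150,300)).items():
    a=grab_frame(n)["color"][y0:y1,x0:x1,::-1];cv2.imwrite(f"pics/{n}3.png",cv2.resize(a,None,fx=4,fy=4))
E
```

```text
clock: 5.22
eef_pos: [595.3, -149.5, 198.0]
tcp_rot: [3.135, 0.001, 2.698]
contact_force: [3.3, 10.5, 0.2]
opening: 0.293
t 5.22 pos [ 595.3 -149.5  198. ] open 0.293 F [ 3.3 10.5  0.2] q [-0.25  0.59  1.79  0.01  0.76 -1.38]
tool shift [0.1 5.1 0. ] turn [0.007 0.001 0.   ]
```

View pics/top3.png

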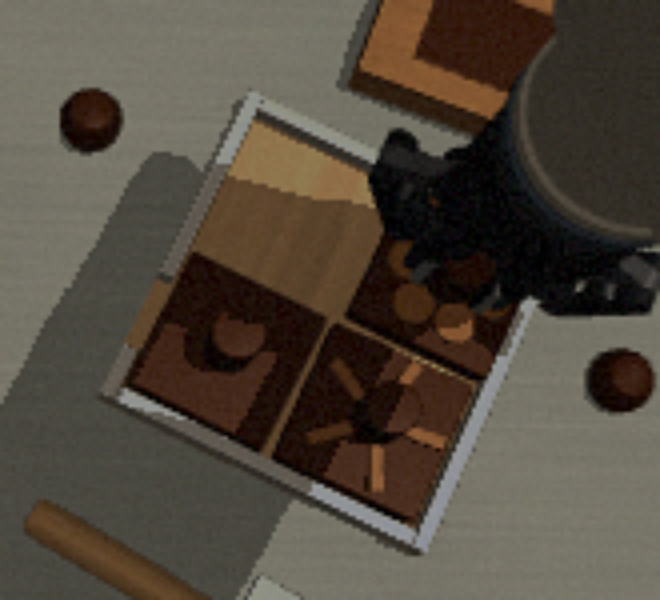

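View pics/scene3.png

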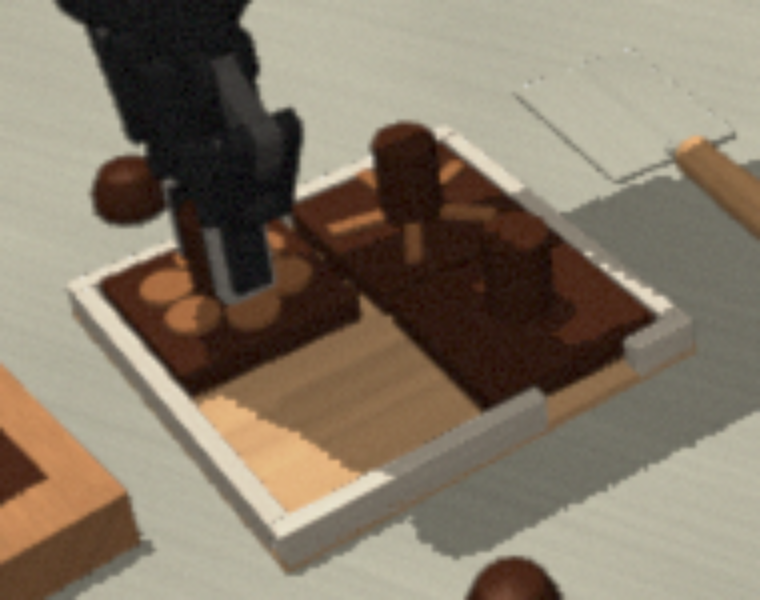

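The flower tile is flat in the formerly empty place and pressing the +x rim with 10 N. I'll ease back about 2 mm, release and rise.

```bash

python3 -m creep '[[0,0,0,0,2.5,0,1],[0,0,0,0,0,0,1]]'
python3 -c "from h import *;rem(597.4,-144.9,198,2.698)"

```

```text
clock: 5.48
eef_pos: [596.4, -147.3, 197.9]
tcp_rot: [3.136, 0.001, 2.699]
contact_force: [0.4, -0.3, -1.5]
opening: 0.294
t 5.48 pos [ 596.4 -147.3  197.9] open 0.294 F [ 0.4 -0.3 -1.5] q [-0.25  0.59  1.79  0.01  0.76 -1.38]
tool shift [ 0.1  2.6 -0. ] turn [0.006 0.001 0.001]
```

```bash

python3 -m creep '[[0,0,0,0,0,0,0.3],[0,0,0,0,0,0,0.3],[0,0,0,0,0,0,0.3],[0,0,0,0,0,-10,0.3],[0,0,0,0,0,-25,0.3],[0,0,0,0,0,-30,0],[0,0,0,0,0,0,0]]'
python3 -c "from h import *;rem(560.7,-39.7,265,1.127)"

```

```text
clock: 6.07
eef_pos: [595.5, -148.3, 265.3]
tcp_rot: [3.137, -0.003, 2.699]
contact_force: [1.1, 0.7, -0.4]
opening: 0.953
t 6.07 pos [ 595.5 -148.3  265.3] open 0.953 F [ 1.1  0.7 -0.4] q [-0.25  0.49  1.77  0.01  0.88 -1.38]
tool shift [77.9 83.2  0.9] turn [ 1.000e-03 -6.000e-03  1.572e+00]
```

Now turn a quarter and move toward the plain knob.

```bash

python3 -m creep '[[0,0,0.12,10,10,0,0],[0,0,0.12,10,10,0,0],[0,0,0.12,10,8,0,0],[0,0,0.12,10,6,0,0],[0,0,0.12,10,4,0,0],[0,0,0.12,10,0,0,0],[0,0,0.12,10,-4,0,0],[0,0,0.12,10,-6,0,0],[0,0,0.12,10,-6,0,0],[0,0,0.12,10,-6,0,0]]'
python3 - <<'E'
from h import *
from rig import *
rem(560.7,-39.7,265,1.127)
f=grab_frame("top")
for n,(x0,x1,y0,y1) in dict(top=(235,400,90,240),scene=(65,255,150,300)).items():
    a=grab_frame(n)["color"][y0:y1,x0:x1,::-1];cv2.imwrite(f"pics/{n}4.png",cv2.resize(a,None,fx=4,fy=4))
E
```

```text
clock: 6.9
eef_pos: [545.9, -41.6, 274.8]
tcp_rot: [3.129, -0.003, 1.454]
contact_force: [0.0, -0.2, -0.5]
opening: 1.001
t 6.9 pos [545.9 -41.6 274.8] open 1.001 F [ 0.  -0.2 -0.5] q [-0.08  0.39  1.91  0.    0.82  0.03]
tool shift [ 3.5 14.3 10. ] turn [ 0.012 -0.005  0.327]
```

View pics/scene4.png

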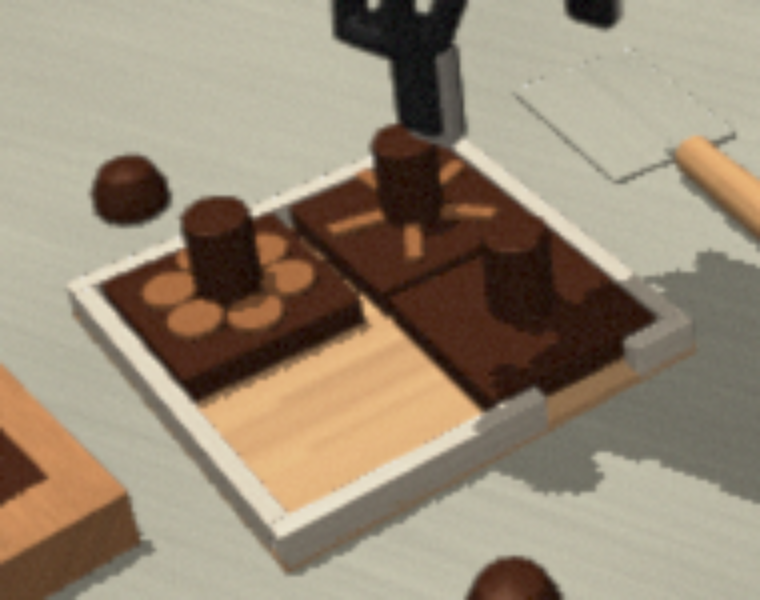

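View pics/top4.png

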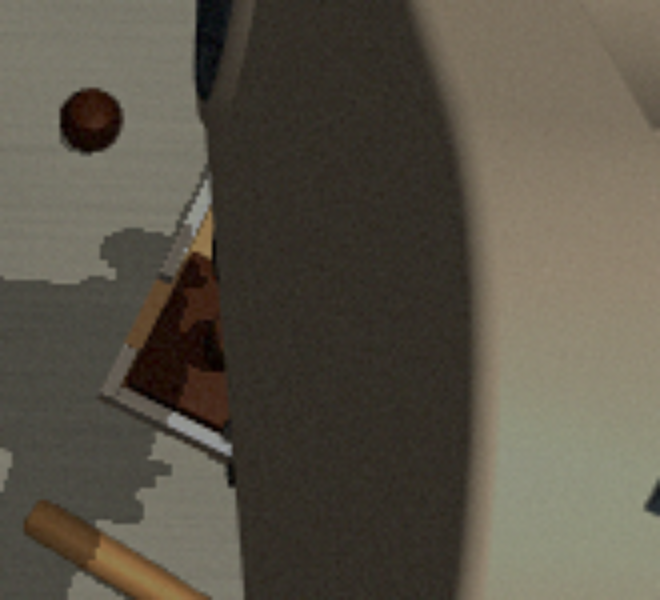

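The flower tile stands flat in its corner at (220,250) in the scene crop, and the star and plain tiles have not moved. Next I'll finish the alignment over the plain knob.

```bash

python3 -m creep '[[0.012,-0.005,0.11,2,7,5,0],[0,0,0.11,2,7,5,0],[0,0,0.107,0,0,0,0],[0,0,0,0,0,0,0]]'
python3 -c "from h import *;rem(560.7,-39.7,200,1.127)"

```

```text
clock: 7.38
eef_pos: [563.5, -41.8, 266.3]
tcp_rot: [3.137, 0.001, 1.147]
contact_force: [0.5, -0.3, 0.0]
opening: 0.999
t 7.38 pos [563.5 -41.8 266.3] open 0.999 F [ 0.5 -0.3  0. ] q [-0.08  0.43  1.88 -0.    0.83  0.35]
tool shift [ 0.8 -3.7 66.2] turn [0.004 0.001 0.02 ]
```

```bash

python3 -m creep '[[0,0,0.02,0.8,-3.7,0,0],[0,0,0,0,0,20,0],[0,0,0,0,0,15,0],[0,0,0,0,0,0,0]]'
python3 -c "from h import *;rem(560.7,-39.7,200,1.127)"

```

```text
clock: 7.72
eef_pos: [561.9, -41.1, 232.1]
tcp_rot: [3.133, -0.001, 1.146]
contact_force: [-1.6, 0.8, -0.3]
opening: 0.997
t 7.72 pos [561.9 -41.1 232.1] open 0.997 F [-1.6  0.8 -0.3] q [-0.07  0.48  1.9  -0.    0.76  0.35]
tool shift [ 0.7 -2.  32.1] turn [ 0.009 -0.001  0.019]
```

```bash

python3 -m creep '[[0.008,0,0.025,0.7,-2,10,0],[0,0,0,0,0,12,0.2],[0,0,0,0,0,9,0.4],[0,0,0,0,0,0,0.4],[0,0,0,0,0,0,0.4]]'
python3 -c "from h import *;rem(560.7,-39.7,199,1.127)"

```

```text
clock: 8.13
eef_pos: [560.5, -40.0, 199.4]
tcp_rot: [3.141, -0.001, 1.127]
contact_force: [0.6, -0.7, 0.1]
opening: 0.597
t 8.13 pos [560.5 -40.  199.4] open 0.597 F [ 0.6 -0.7  0.1] q [-0.07  0.53  1.91  0.    0.7   0.37]
tool shift [0.4 0.1 0.4] turn [ 0.    -0.001 -0.   ]
```

```bash

python3 -m creep '[[0,0,0,0,0,0,1],[0,0,0,0,0,0,1],[0,0,0,0,0,0,1],[0,0,0,0,0,0,1]]' 30
python3 - <<'E'
from h import *
from rig import *
rem(560.7,-39.7,199,1.127)
a=grab_frame("scene")["color"][150:300,65:255,::-1];cv2.imwrite("pics/s5.png",cv2.resize(a,None,fx=4,fy=4))
E
```

```text
clock: 8.47
eef_pos: [560.8, -40.0, 200.2]
tcp_rot: [3.14, -0.001, 1.128]
contact_force: [-0.2, 0.9, -1.5]
opening: 0.296
t 8.47 pos [560.8 -40.  200.2] open 0.296 F [-0.2  0.9 -1.5] q [-0.07  0.53  1.91  0.    0.7   0.37]
tool shift [ 0.2 -0.2  1.2] turn [ 0.001 -0.001  0.001]
```

View pics/s5.png

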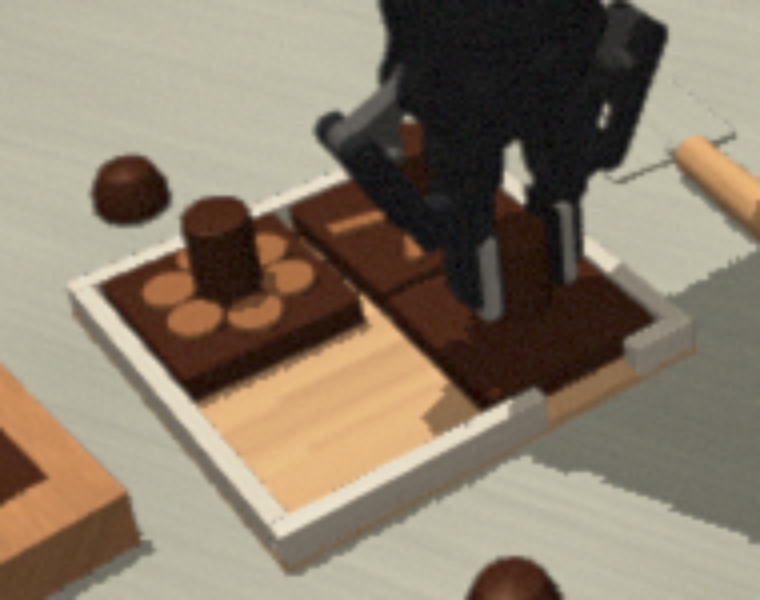

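The fingers hold the plain knob at (510,285) and the tile is flat. Next: drag along tool +y, which is tray +y.

```bash

python3 -m creep '[[0,0,0,0,6,0.5,1],[0,0,0,0,8,0.5,1],[0,0,0,0,8,0.5,1],[0,0,0,0,8,0.5,1],[0,0,0,0,8,0,1]]'
python3 -c "from h import *;rem(632,-73.9,199.5,1.127)"

```

```text
clock: 8.93
eef_pos: [595.8, -56.4, 199.9]
tcp_rot: [-3.138, -0.0, 1.128]
contact_force: [0.6, 0.1, -1.8]
opening: 0.294
t 8.93 pos [595.8 -56.4 199.9] open 0.294 F [ 0.6  0.1 -1.8] q [-0.1   0.57  1.83  0.    0.75  0.34]
tool shift [-0.3 40.2  0.3] turn [-0.003 -0.     0.001]
```

```bash

python3 -m creep '[[0,0,0,0,8,0,1],[0,0,0,0,8,0,1],[0,0,0,0,8,0,1],[0,0,0,0,7,0,1],[0,0,0,0,0,0,1],[0,0,0,0,0,0,1]]'
python3 -c "from h import *;rem(632,-73.9,199.5,1.127)"

```

```text
clock: 9.43
eef_pos: [629.5, -72.6, 199.6]
tcp_rot: [-3.141, -0.001, 1.127]
contact_force: [-1.4, 1.2, 2.4]
opening: 0.293
t 9.43 pos [629.5 -72.6 199.6] open 0.293 F [-1.4  1.2  2.4] q [-0.12  0.61  1.75  0.    0.79  0.32]
tool shift [-0.1  2.8  0.1] turn [-0.    -0.001  0.   ]
```

```bash

python3 -m creep '[[0,0,0,0,2.5,0,1],[0,0,0,0,0,0,1]]'
python3 -m creep '[[0,0,0,0,2,0,1],[0,0,0,0,0,0,1]]'

```

```text
clock: 9.6
eef_pos: [631.5, -73.6, 199.7]
tcp_rot: [-3.14, -0.001, 1.127]
contact_force: [0.1, 1.0, -1.0]
opening: 0.292
clock: 9.77
eef_pos: [633.0, -74.2, 199.8]
tcp_rot: [-3.139, -0.001, 1.128]
contact_force: [-0.0, 0.8, -1.1]
opening: 0.293
```

```bash

python3 -m creep '[[0,0,0,0,0,0,0.3],[0,0,0,0,0,0,0.3],[0,0,0,0,0,0,0.3],[0,0,0,0,0,-10,0.3],[0,0,0,0,0,-25,0.3],[0,0,0,0,0,-35,0],[0,0,0,0,0,-35,0],[0,0,0,30,0,-35,0],[0,0,0,-30,20,-20,0]]'
python3 -c "from h import *;rem(590,150,320,1.127)"

```

```text
clock: 10.52
eef_pos: [647.7, -78.0, 357.9]
tcp_rot: [-3.129, 0.001, 1.132]
contact_force: [1.2, 0.0, 0.6]
opening: 1.002
t 10.52 pos [647.7 -78.  357.9] open 1.002 F [1.2 0.  0.6] q [-0.12  0.44  1.61  0.    1.1   0.31]
tool shift [ 181.9 -148.6   39.7] turn [-0.013  0.001  0.005]
```

Clear the view.

```bash

python3 -m creep '[[0,0,0,28,-22,0,0],[0,0,0,28,-22,0,0],[0,0,0,28,-22,0,0],[0,0,0,28,-22,0,0],[0,0,0,28,-22,0,0],[0,0,0,28,-22,0,0],[0,0,0,28,-22,0,0],[0,0,0,0,0,0,0]]'
python3 - <<'E'
from h import *
from rig import *
t=[579.5,-93.36,-2.0142]
for n,(x0,y0,x1,y1) in dict(top=(235,90,400,240),scene=(65,150,255,300)).items():
    f=grab_frame(n)
    im=cv2.resize(f["color"][y0:y1,x0:x1,::-1],None,fx=4,fy=4)
    cv2.imwrite(f"pics/{n}6.png",im)
E
```

```text
clock: 11.18
eef_pos: [595.5, 157.7, 374.7]
tcp_rot: [3.132, -0.007, 1.11]
contact_force: [-0.4, -0.2, -0.7]
opening: 1.001
```

View pics/top6.png

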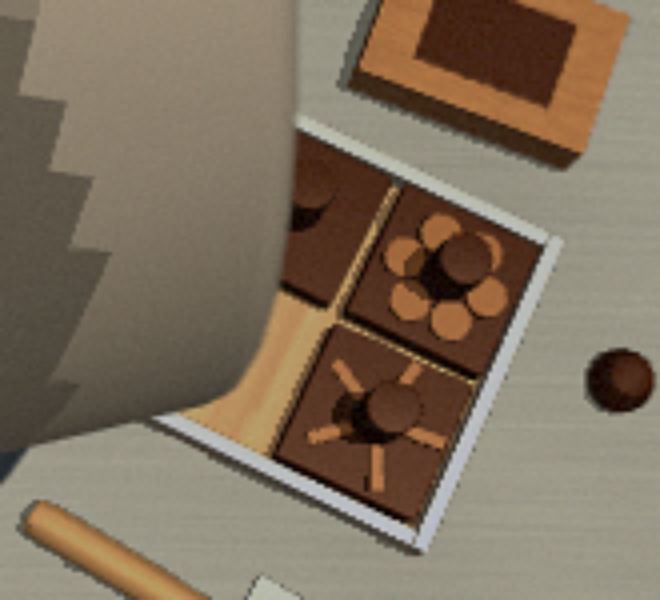

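View pics/scene6.png

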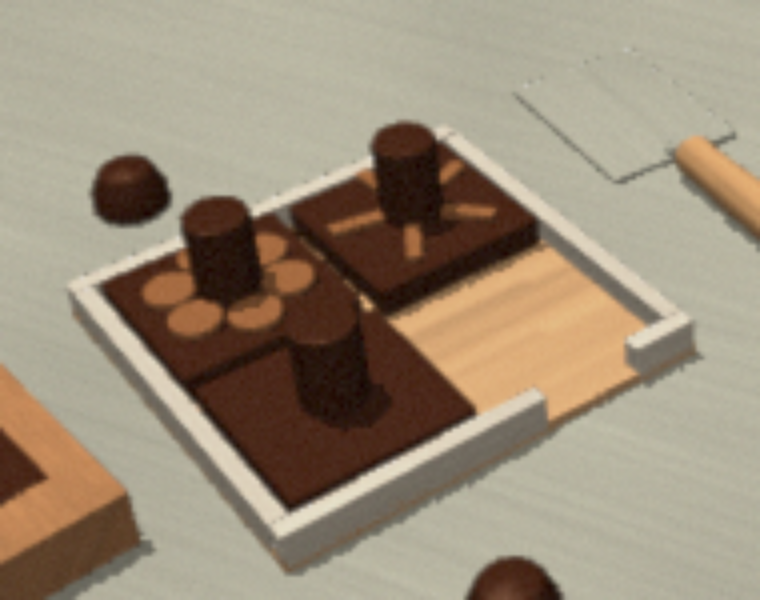

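```bash
python3 - <<'E'
from h import *
from rig import *
fs,ft=grab_frame("scene"),grab_frame("top"); t=np.array([579.5,-93.36,-2.0142])
print("scene fl,pl,st",toTray(t,back(fs,uz([(218,216),(322,315),(407,140)],(65,150)),55)).round(1))
print("top fl,st",toTray(t,back(ft,uz([(464,258),(396,407)],(235,90)),55)).round(1))
E
```

```text
scene fl,pl,st [[ 38.4  40.6]
 [-37.6  39.1]
 [ 36.9 -39.7]]
top fl,st [[ 39.2  38.7]
 [ 39.5 -40.3]]
```

```bash
python3 -c "
from rig import *
print(job.sign_off(), sense()['clock'])"
```

```text
the job is handed in; nothing more can be done
the job is handed in; nothing more can be done
```

The notched corner is free. I gripped the flower tile by its knob and slid it along tray +x into the empty place. Then I slid the plain tile along tray +y into the place the flower had left. Both stayed on the tray floor as far as the pictures show. The job was handed in at about 11.3 s with the gripper open and clear of the tray.

The last checks compared each knob with its place centre, in tray coordinates (x, y in mm):

| Tile | Place centre | Scene camera | Top camera |
|---|---|---|---|
| Flower | (39.5, 39.5) | (38.4, 40.6) | (39.2, 38.7) |
| Plain | (−39.5, 39.5) | (−37.6, 39.1) | not measured |
| Star | (39.5, −39.5) | (36.9, −39.7), was (36.6, −40.0) | (39.5, −40.3), was (39.3, −39.9) |

- **Camera limits:** the arm hid the plain tile from the top camera, so its final position rests on the scene camera and the arm's own reading, about (−40.3, 40.1). The two disagree by about 2.7 mm in x. The scene camera also read the star tile's x about 2.5 mm off.
- **Flower tile:** it overshot slightly and touched the rim with about 11 N. I backed it off 2.5 mm before releasing.
- **First grip on the flower:** the arm drifted up about 7 mm while closing. The picture showed the tile still flat, so I lowered and gripped again.

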